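Load the coil clamp and hold its bar ready over the studs

ROBOT

A 6-joint arm with a two-finger parallel gripper is mounted at the origin on the work surface. World frame = base frame: x ahead of the robot, y to its left, z up, the work surface at z = 0. Lengths are in mm, angles in degrees, forces in N, time in s.
With the tool pointing down it reaches from about 350 to 850 mm from the base axis. Payload 8.1 kg.
Tool frame: the origin (TCP) lies on the centre line of the jaws, within the pads' length; the fingertips stand 19 mm ahead of it and the grasp point (between the pads) is the TCP; z points along the fingers, y is the line along which they close (so a half turn about z gives the same grasp; the last joint's range is limited). The gripper opens to 85 mm and grips with 20 to 120 N. Pads are 22 mm wide; open, the fingers measure 114 mm over their backs; the gripper's body (76 mm by 85 mm) begins 54 mm behind the grasp point. The pads swing forward as they close: fully open they stand 13 mm farther back than shut.
Start: joints at [71.883, 7.471, 85.268, -0, 87.261, -4.893], TCP at [137.231, 584.1, 250.292] pointing down, gripper open.
Joint ranges: [-169.43, 169.43], [-51.17, 129.36], [1.28, 143.12], [-76.62, 256.62], [0, 156.53], [-152.29, 152.29]. Speed limits (degrees/s): [136.94, 136.94, 159.86, 180, 180, 180].

INTERFACE

Orientations are given as [roll, pitch, yaw] about the fixed x, y, z axes, in that order (R = Rz(yaw) Ry(pitch) Rx(roll)).
In Python, from bench import r gives the robot as it stands. The module is installed in compiled form; this text tells all that it offers.
- The arm moves only by the tool servo_tool, never from a script. Its arguments are lists of equal length, an entry for each row: "fingers": the finger opening in m, from 0 to 0.0854; "linear": the shift along the tool's x, y, z in m, a list of three; "rotation": the turn, a rotation vector about the tool's x, y, z in degrees, a list of three. A call has 1 to 10 rows; each row is the pose to reach, as a shift and turn from the pose commanded when the call began, along the tool's axes at that moment; what a row does not reach only later rows make up. A row lasts 1/10 s, in which the tool goes at most 50 mm and 8.59 degrees, less where a joint would pass 70% of its speed; a pose out of reach is approached as far as the arm can. A call with a gripper value outside its range is refused whole. The fingers move at their own pace and stop on an object; "force" is the grip in N (left out, the last holds). Time passes only in rows, so rows that repeat a pose let the fingers close. It gives the time, the measured TCP pose, the force, the opening and the grip force at its end, in the units of the state.
- r.sense(): the state, without advancing time (a new reading comes with each control period).
- r.snapshot(name): name is "scene" or "top" or "wrist"; returns a dict with "frame" (420x560x3 uint8, red, green, blue), "fx", "fy", "cx", "cy" (pixels), "k1" (the pictures are not rectified: a ray, as slopes to the right and down, at radius r is drawn at 1 + k1 r^2 times it, then the intrinsics apply), "camera_from_world" (4x4, takes a point from world to camera coordinates). Camera axes: x right, y up, looking along -z (the intrinsics and any distortion apply to the point x, -y, -z); pixel columns grow to the right and rows downward; lengths in mm; the calibration is good to about 2 mm. A picture is of the moment at which its call begins. There is no depth.
- r.hand_in(): hands the job in; it is judged then, once.
The state is a dict: "time": time; "joint_pos": joint angles; "qd": joint speeds; "joint_efforts": joint torques, N m; "tool_pos": TCP position; "tcp_rot": TCP orientation; "ft_force": force on the tool from outside, world axes, zero at the start; "wrist_torque": the same for the moment, N m; "finger_gap": finger opening in mm; "grip_force": force on a finger pad.
Only numpy, scipy, OpenCV 4.12 (cv2) and the standard library are available. Lean on these libraries where they do the work, as an engineer would, in place of code of your own. Each camera call takes 0.05 s, during which the arm holds its last target. There are 200 camera calls.

TASK

Slide the wound copper bobbin onto the short spindle of the coil clamp so that it sits fully down on the base, and let go of it. Then fetch the loose steel clamp bar, lift it over the clutter and finish while still holding it level about 1 cm above the tips of the clamp's two studs, its two holes lined up over the studs, so that a workmate can slip the insulating washers on: do not put it down or let go, and at no time let the bar touch the clamp or the bobbin. Leave everything else on the bench where it is.

Things in the scene. Friction and masses are not known exactly. Their poses are not given: they have to be found in the camera images.
- clamp: coil clamp fixed to the bench at the robot's left: steel plate 150 (x) x 70 (y) x 16 mm; amid it a spindle 18 mm thick rising 34 mm from the plate (top 4 mm tapered); at x = +-60 mm two studs 8 mm thick rising 75 mm (collars at their feet 18 wide, 6 high). Origin: centre of the underside, z up; yaw varies. To clear the studs, fingers holding the bobbin should close along the clamp's y
- seat (a point): point on the clamp's plate at the foot of the spindle, 16 mm above the bench, axes as the clamp's; the bobbin's origin is here when it is fully down
- stud_tips (a point): point midway between the tips of the two studs, 91 mm above the bench, axes as the clamp's
- bobbin: coil bobbin full of copper wire, with thin black end flanges: 50 mm in diameter (49 over the wire), 40 mm high, 22 mm through bore, about 0.22 kg; stands upright on the bench at the robot's right. Origin: centre of its underside; z along the bore, up. Can be gripped across its diameter from above in any direction
- bar: loose steel clamp bar, about 0.45 kg: flat bar 160 (x) x 34 (y) x 10 mm lying on the bench at the robot's right, with a grip block 36 (x) x 20 (y) mm on its middle, from 10 to 38 mm above its underside, and two through holes 16 mm wide at x = +-60 mm. Grip the block across its 20 mm (bar's y). Origin: centre of its underside; either end may go over either stud
- cylinder: bystander: loose finned aluminium engine cylinder, 90 x 90 mm, 115 mm high, standing between the bar's and bobbin's area and the clamp. Origin: centre of its underside
- sockets: bystander: loose black rack 180 (x) x 60 (y) mm with five steel sockets, up to 90 mm high, farther out beside the cylinder. Origin: centre of its underside
- screwdriver: bystander: screwdriver with a blue handle lying at the robot's right, about 200 mm long along its x
- wrench: bystander: steel wrench lying at the robot's left, about 180 mm long along its x
- bearing: bystander: steel ring 42 mm in diameter, 13 mm high, lying near the cylinder. Origin: centre of its underside
- pulley: bystander: aluminium V-belt pulley 64 mm in diameter, 30 mm high, lying beyond the clamp. Origin: centre of its underside
Mind the look-alikes: they are no part of the job. Of the things like the bar, leave any that is green or pink; of the rest the larger one is meant.

How it is judged:
By the outcome, as a careful person would: the job done as asked, in the order asked, and still so for the second after the job is handed in, while the arm keeps its last pose, push and grip.
It also fails if it takes over 62 s, if anything falls off the work surface, if the arm or the gripper's body presses on something with over 40 N, if the wrist force passes 120 N, or if a joint passes its speed limit or range.

## Working session

There is one attempt and no reset: what is moved stays moved. The work goes in short steps, Python scripts to look and compute and a tool call to move; the robot and the scene stay as the last step left them, time stands still between calls to the robot, and variables do not carry over. Pictures are saved under pics/ and viewed, at most 13 in all, crops included, and the job is handed in when it is done.

Besides the shell and the picture viewer there is one more tool, called after ">>>" as name(argument=value, ...), one argument or row to a line, values as JSON. servo_tool: Moves the arm, as the interface text tells. Its arguments: {"type":"object","properties":{"fingers":{"type":"array","items":{"type":"number"}},"linear":{"type":"array","items":{"type":"array","items":{"type":"number"}}},"rotation":{"type":"array","items":{"type":"array","items":{"type":"number"}}},"force":{"type":"number"}},"required":["fingers","linear","rotation"]}

```bash
mkdir -p pics; cat > h.py <<'E'
import numpy as np, cv2
from bench import r
from scipy.spatial.transform import Rotation as R
def snap(n,fn=None):
    s=r.snapshot(n); s['img']=s['frame'][:,:,::-1].copy()
    if fn: cv2.imwrite('pics/'+fn,s['img'])
    np.save('/tmp/%s.npy'%n,s,allow_pickle=True); return s
def load(n): return np.load('/tmp/%s.npy'%n,allow_pickle=True).item()
def ray(s,u,v):
    x=(u-s['cx'])/s['fx']; y=(v-s['cy'])/s['fy']
    rd=np.hypot(x,y); q=rd
    for _ in range(30): q=rd/(1+s['k1']*q*q)
    k=q/rd if rd>0 else 1
    T=np.array(s['camera_from_world']); Rm=T[:3,:3]
    return -Rm.T@T[:3,3], Rm.T@np.array([x*k,-y*k,-1])
def onz(s,u,v,z):
    c,d=ray(s,u,v); return c+d*(z-c[2])/d[2]
def proj(s,p):
    T=np.array(s['camera_from_world']); c=T[:3,:3]@np.array(p,float)+T[:3,3]
    x=c[0]/-c[2]; y=-c[1]/-c[2]; f=1+s['k1']*(x*x+y*y)
    return np.array([s['fx']*x*f+s['cx'],s['fy']*y*f+s['cy']])
E
python3 - <<'E'
from h import *
a=snap('scene','s0.png'); b=snap('top','t0.png')
for s in(a,b): print(s['fx'],s['k1'],ray(s,280,210))
x=r.sense(); print(x['time'],x['tool_pos'],x['tcp_rot'],x['finger_gap'])
E
```

```text
516.0396747735888 -0.06923117602969724 (array([1772.20894347, -517.92514239,  902.14267709]), array([-0.7921066 ,  0.27621812, -0.54432504]))
428.8917991261427 0.03979722523286548 (array([ 299.89444335, -103.88707203, 1389.29003037]), array([ 0.18121299, -0.0071061 , -0.98353239]))
0.1 [137.08242561 583.66824499 249.32964008] [-1.79905208e+02 -7.85876332e-03  1.66778320e+02] 85.52263911368202
```

View pics/s0.png

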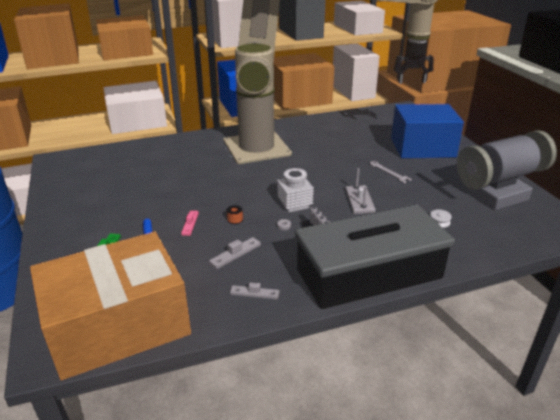

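View pics/t0.png

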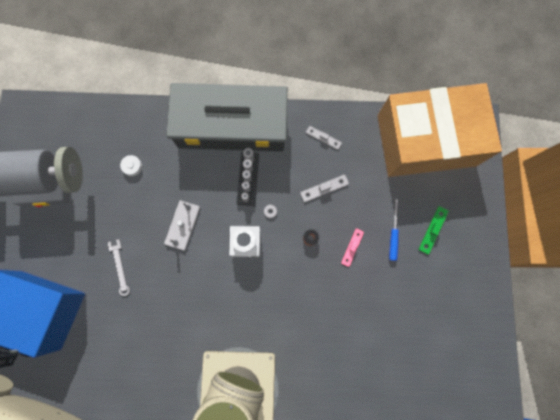

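Scene: candidates for the bar in the top view are large grey (325,188), small grey (324,137), pink (353,248) and green (434,231). I choose the large grey one. The bobbin is at (311,237), with no rival but the bearing (270,211) and pulley (131,166). The clamp is at (182,227), cylinder at (245,241), sockets at (247,177).

```bash
python3 - <<'E'
from h import *
s=load('top')
def crop(c): 
    u,v=c; return cv2.resize(s['img'][v-35:v+35,u-35:u+35],(380,380),interpolation=cv2.INTER_CUBIC)
cv2.imwrite('pics/c0.png',np.hstack([crop((325,188)),crop((182,227))]))
g=cv2.cvtColor(s['img'],cv2.COLOR_BGR2GRAY)
for n,(u,v),z in(('bar',(325,188),10),('small',(324,137),8),('clamp',(182,227),16)):
    m=np.zeros_like(g); m[v-33:v+33,u-33:u+33]=(g[v-33:v+33,u-33:u+33]>95)
    k,l,st,ce=cv2.connectedComponentsWithStats(m)
    i=1+np.argmax(st[1:,4]); 
    c=max(cv2.findContours((l==i).astype(np.uint8),0,2)[0],key=cv2.contourArea)
    P=np.array([onz(s,*p[0],z)[:2] for p in c]).astype(np.float32)
    print(n,st[i],cv2.minAreaRect(P))
hsv=cv2.cvtColor(s['img'],cv2.COLOR_BGR2HSV)
u,v=311,237
for r_ in range(-12,13,3): print([tuple(int(q) for q in s['img'][v+r_,u+c_]) for c_ in (-9,-6,-3,0,3,6,9)])
print(onz(s,311,237,40),onz(s,270,211,13),onz(s,245,240,115), onz(s,247,177,50))
E
```

```text
bar [ 292  155   66   66 4169] ((635.5345458984375, -260.11328125), (222.0522918701172, 217.6160888671875), 1.2757482528686523)
small [ 291  104   66   66 4245] ((813.10791015625, -255.44931030273438), (232.1403045654297, 222.87025451660156), 1.3193317651748657)
clamp [ 149  194   66   66 4180] ((490.8294677734375, 203.41159057617188), (217.4502716064453, 211.54258728027344), 3.3001482486724854)
[(110, 106, 104), (111, 106, 104), (113, 108, 106), (113, 107, 106), (112, 107, 104), (112, 107, 107), (113, 109, 107)]
[(111, 107, 105), (109, 105, 102), (108, 103, 100), (103, 100, 95), (108, 106, 105), (110, 106, 104), (114, 109, 109)]
[(111, 108, 105), (94, 91, 88), (65, 63, 64), (54, 50, 54), (68, 66, 64), (100, 96, 96), (112, 108, 106)]
[(107, 102, 100), (67, 63, 63), (56, 56, 59), (57, 64, 83), (58, 59, 69), (69, 65, 67), (112, 107, 105)]
[(96, 94, 96), (60, 59, 60), (71, 69, 69), (74, 74, 74), (63, 65, 79), (62, 59, 59), (108, 104, 102)]
[(99, 97, 98), (55, 57, 64), (57, 57, 56), (67, 63, 63), (55, 55, 57), (70, 67, 70), (110, 104, 103)]
[(105, 100, 98), (63, 68, 83), (58, 59, 69), (59, 57, 60), (57, 56, 59), (79, 77, 76), (108, 104, 102)]
[(109, 105, 103), (79, 75, 74), (72, 71, 75), (71, 70, 75), (76, 74, 76), (78, 76, 77), (111, 105, 104)]
[(113, 108, 106), (84, 82, 80), (80, 77, 74), (80, 80, 76), (79, 78, 75), (79, 75, 77), (107, 104, 103)]
[ 464.7478542  -213.90137015   40.        ] [549.18310997 -81.32631416  13.        ] [440.76771955 -11.3971992  115.        ] [651.52985744  -4.31739702  50.        ]
```

View pics/c0.png

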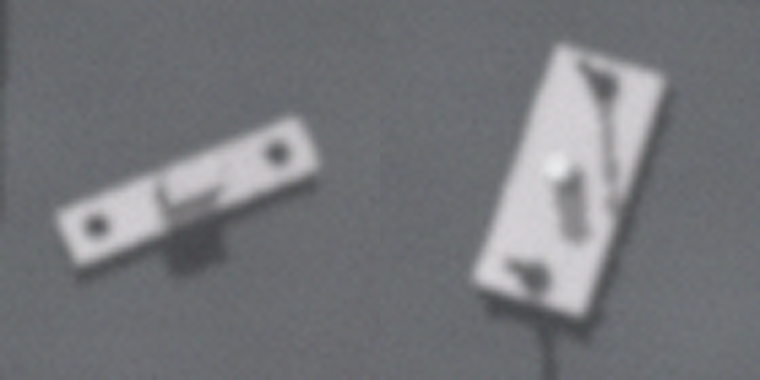

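The crop shows the bar with two dark holes and its block, and the clamp plate with its spindle and studs. I measure both again with a higher threshold, and the bobbin and bearing too.

```bash
python3 - <<'E'
from h import *
s=load('top')
g=cv2.cvtColor(s['img'],cv2.COLOR_BGR2GRAY)
def rect(n,u,v,z,lo,hi,w=36):
    m=np.zeros_like(g); m[v-w:v+w,u-w:u+w]=((g>lo)&(g<hi))[v-w:v+w,u-w:u+w]
    k,l,st,ce=cv2.connectedComponentsWithStats(m)
    i=1+np.argmax(st[1:,4]); 
    c=max(cv2.findContours((l==i).astype(np.uint8),0,1)[0],key=cv2.contourArea)
    P=np.array([onz(s,*p[0],z)[:2] for p in c]).astype(np.float32)
    (c,sz,a)=cv2.minAreaRect(P); print(n,st[i],np.round(c,1),np.round(sz,1),round(a,1))
rect('bar',325,188,10,150,256); rect('small',324,137,8,150,256); rect('clamp',182,227,16,150,256)
rect('bob',311,237,40,0,86,12); rect('bearing',270,211,13,150,256,12)
# bar holes, from crop px -> z=10 ; clamp
f=380/70
for n,(cx,cy),z,o in(('h1',(97,226),10,(290,153)),('h2',(277,153),10,(290,153)),('spindle top',(558-380,168),50,(147,192))):
    print(n,np.round(onz(s,o[0]+(cx+.5)/f-.5,o[1]+(cy+.5)/f-.5,z),1))
E
```

```text
bar [301 175  47  26 426] [ 634.1 -258. ] [ 34.8 162.2] 23.9
small [306 126  35  22 228] [ 811.3 -253.8] [122.8  28. ] 62.7
clamp [164 200  35  50 864] [496.8 203. ] [ 69.3 149.6] 74.5
bob [303 229  16  20 272] [ 460.  -212.4] [60.5 47.4] 1.0
bearing [264 205  13  12 109] [550.9 -81.3] [36.5 39.2] 1.7
h1 [ 609.5 -202.8   10. ]
h2 [ 658.4 -311.8   10. ]
spindle top [497.1 202.   50. ]
```

>>> servo_tool(
  fingers=[0.085,0.085,0.085,0.085,0.085,0.085,0.085,0.085,0.085,0.085],
  linear=[
    [-0.013,-0.009,0],
    [-0.04,-0.026,0],
    [-0.08,-0.052,0],
    [-0.12,-0.079,0],
    [-0.16,-0.105,0],
    [-0.2,-0.132,0],
    [-0.24,-0.158,0],
    [-0.28,-0.185,0],
    [-0.32,-0.211,0],
    [-0.36,-0.238,0],
  ],
  rotation=[
    [0,0,0],
    [0,0,0.5],
    [0,0,1],
    [0,0,1.5],
    [0,0,2],
    [0,0,2.3],
    [0,0,2.3],
    [0,0,2.3],
    [0,0,2.3],
    [0,0,2.3],
  ],
)

```text
time: 1.1
tool_pos: [434.2, 267.5, 250.2]
tcp_rot: [-180.0, 0.0, 164.5]
ft_force: [0.6, 0.6, 0.5]
finger_gap: 84.8
grip_force: 0.0
```

>>> servo_tool(
  fingers=[0.085,0.085,0.085,0.085,0.085],
  linear=[
    [-0.03,-0.02,0],
    [-0.055,-0.036,0],
    [-0.07,-0.046,0],
    [-0.074,-0.049,0],
    [-0.074,-0.049,0],
  ],
  rotation=[
    [0,0,0],
    [0,0,0],
    [0,0,0],
    [0,0,0],
    [0,0,0],
  ],
)

```text
time: 1.6
tool_pos: [491.3, 202.1, 250.0]
tcp_rot: [-180.0, -0.0, 164.4]
ft_force: [0.3, -0.4, -0.6]
finger_gap: 84.9
grip_force: 0.0
```

```bash
python3 - <<'E'
from h import *
w=snap('wrist','w0.png'); x=r.sense(); print(x['time'],x['tool_pos'],x['tcp_rot'],x['ft_force'],x['joint_pos'])
print(ray(w,280,210)[0],w['fx'],w['k1'])
for p in((497,203,50),(496.8+57.8,203-16,91),(496.8-57.8,203+16,91)): print(proj(w,p))
E
```

```text
1.65 [490.98112743 202.92412166 250.1108593 ] [-1.79997200e+02 -3.43648460e-02  1.64444521e+02] [0.06482391 0.09399914 0.01045308] [ 1.69145387e+01 -3.17021315e+00  9.61958737e+01  1.61088277e-02
  8.70048354e+01 -5.75308287e+01]
[411.2778911  225.06424393 375.02407998] 318.2582701274098 0.0020143366013685667
[282.47041787 192.72455386]
[282.59946287 261.63160122]
[282.65785485 138.40644039]
```

View pics/w0.png

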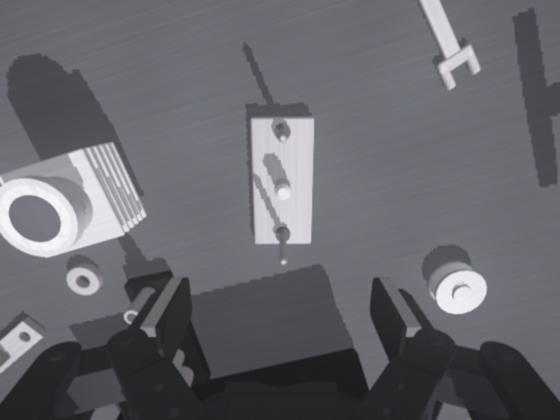

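The wrist view shows the clamp upright at (283,185): spindle top at about (283,189), stud tips at about (283,137) and (283,262), and the fingers below. I measure it and move on to the bobbin.

```bash
python3 - <<'E'
from h import *
s=load('wrist'); g=cv2.cvtColor(s['img'],cv2.COLOR_BGR2GRAY)
m=np.zeros_like(g); m[105:250,243:320]=(g>150)[105:250,243:320]
k,l,st,ce=cv2.connectedComponentsWithStats(m); i=1+np.argmax(st[1:,4])
c=max(cv2.findContours((l==i).astype(np.uint8),0,1)[0],key=cv2.contourArea)
P=np.array([onz(s,*p[0],16)[:2] for p in c]).astype(np.float32); print(cv2.minAreaRect(P))
def box(P,d=2): 
    return P
for (u,v,w,z,t) in((283,189,9,50,215),(283,262,5,91,150),(283,138,6,91,205)):
    q=g[v-w:v+w+1,u-w:u+w+1]; print(q.max(),np.percentile(q,50))
    ys,xs=np.nonzero(q>t); p=(u-w+xs.mean(),v-w+ys.mean()) if len(xs) else None; print(p,len(xs), p and onz(s,*p,z))
a=s['img'][100:275,235:330]; cv2.imwrite('pics/w0c.png',cv2.resize(a,None,fx=4,fy=3.4,interpolation=2)[:,:])
E
```

```text
((496.633544921875, 203.3656005859375), (68.72991943359375, 148.01193237304688), 74.8658218383789)
237 207.0
(np.float64(284.0), np.float64(193.61016949152543)) 118 [498.36665283 204.29959791  50.        ]
216 115.0
(np.float64(283.3333333333333), np.float64(261.875)) 24 [555.05645527 187.63210163  91.        ]
217 177.0
(np.float64(284.325), np.float64(141.6)) 40 [442.02525754 219.67797574  91.        ]
```

>>> servo_tool(
  fingers=[0.085,0.085,0.085,0.085,0.085,0.085,0.085,0.085,0.085,0.085],
  linear=[
    [0,-0.02,0],
    [0,-0.06,0],
    [-0.01,-0.105,0],
    [-0.02,-0.15,0],
    [-0.03,-0.195,0],
    [-0.04,-0.24,0],
    [-0.05,-0.285,0],
    [-0.06,-0.33,0],
    [-0.07,-0.36,0],
    [-0.08,-0.375,0],
  ],
  rotation=[
    [0,0,0],
    [0,0,0],
    [0,0,0],
    [0,0,0],
    [0,0,0],
    [0,0,0],
    [0,0,0],
    [0,0,0],
    [0,0,0],
    [0,0,0],
  ],
)

```text
time: 2.65
tool_pos: [467.6, -181.0, 250.4]
tcp_rot: [-180.0, 0.0, 164.4]
ft_force: [-0.1, 0.2, -0.5]
finger_gap: 84.8
grip_force: 0.0
```

>>> servo_tool(
  fingers=[0.085,0.085,0.085,0.085],
  linear=[
    [0,-0.012,0],
    [0,-0.018,0],
    [0,-0.02,0],
    [0,-0.02,0],
  ],
  rotation=[
    [0,0,0],
    [0,0,0],
    [0,0,0],
    [0,0,0],
  ],
)

```text
time: 3.05
tool_pos: [462.7, -198.1, 250.3]
tcp_rot: [180.0, -0.0, 164.5]
ft_force: [-1.0, 0.8, -0.7]
finger_gap: 84.9
grip_force: 0.0
```

```bash
python3 - <<'E'
from h import *
w=snap('wrist','w1.png'); x=r.sense(); print(x['time'],x['tool_pos'],x['tcp_rot'],x['joint_pos'])
print(proj(w,(465,-213,40)))
E
```

```text
3.1 [ 462.81732415 -198.04319824  250.34127794] [1.79985565e+02 1.92358834e-03 1.64534070e+02] [-2.90139135e+01 -7.63753039e+00  1.00356704e+02  1.45007261e-02
  8.72823382e+01 -1.03548671e+02]
[267.54118261 190.93940429]
```

View pics/w1.png

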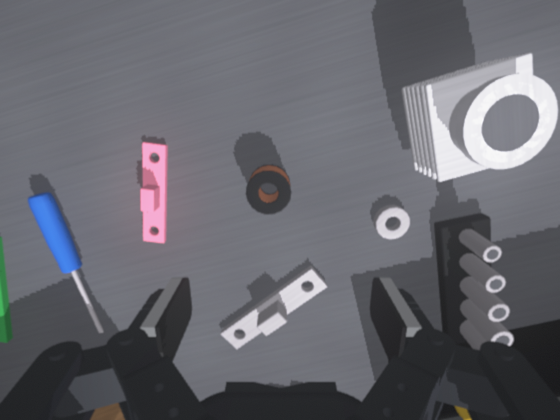

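The wrist view shows the bobbin top at about (268,190), the bar at (273,310) with holes (239,334) and (307,286), and the fingers clear of everything. I measure both.

```bash
python3 - <<'E'
from h import *
s=load('wrist'); g=cv2.cvtColor(s['img'],cv2.COLOR_BGR2GRAY); hsv=cv2.cvtColor(s['img'],cv2.COLOR_BGR2HSV)
print('row',g[190,238:300:3], 'col',g[150:222:3,268])
q=s['img'][160:220,240:298]
m=np.zeros_like(g); m[168:220,240:298]=((g<58))[168:220,240:298]
k,l,st,ce=cv2.connectedComponentsWithStats(m); i=1+np.argmax(st[1:,4]); print(st[i])
c=max(cv2.findContours((l==i).astype(np.uint8),0,1)[0],key=cv2.contourArea); h=cv2.convexHull(c)
print('enc',cv2.minEnclosingCircle(h),cv2.fitEllipse(h)); (u,v),_=cv2.minEnclosingCircle(h); print(onz(s,u,v,40))
m=np.zeros_like(g); m[260:352,215:332]=(g>135)[260:352,215:332]
k,l,st,ce=cv2.connectedComponentsWithStats(m); i=1+np.argmax(st[1:,4]); print(st[i])
for (u,v) in((239,334),(307,286)):
    w=7; ys,xs=np.nonzero(g[v-w:v+w+1,u-w:u+w+1]<120); a=(u-w+xs.mean(),v-w+ys.mean()); print(a,len(xs),onz(s,*a,10))
c=max(cv2.findContours((l==i).astype(np.uint8),0,1)[0],key=cv2.contourArea)
print(cv2.minAreaRect(np.array([onz(s,*p[0],10)[:2] for p in c]).astype(np.float32)))
E
```

```text
row [117 117 116  59  59  59  60  93  75  82  82  81  81  67  60  59  60  60
 114 114 113] col [ 82  81  83  82  82  77  92  62  59  59  59  73  82  82  78  87  91  88
  59  59  60  69 118 117]
[251 175   6   6  10]
enc ((253.5, 177.5), 3.5356338024139404) ((253.5, 177.5), (2.357022523880005, 7.071067810058594), 45.0)
[ 446.7091016  -223.36461937   40.        ]
[ 220  269  108   81 2334]
(np.float64(239.109375), np.float64(333.453125)) 64 [ 659.02640175 -311.87721387   10.        ]
(np.float64(307.08), np.float64(285.68)) 75 [ 609.94318683 -202.08457777   10.        ]
((639.42333984375, -255.50772094726562), (45.517662048339844, 162.89016723632812), 24.04729461669922)
```

>>> servo_tool(
  fingers=[0.085,0.085,0.085,0.085,0.085,0.085,0.085,0.085,0.085,0.085],
  linear=[
    [-0.007,-0.014,0.02],
    [-0.007,-0.014,0.055],
    [-0.007,-0.014,0.09],
    [-0.007,-0.014,0.125],
    [-0.007,-0.014,0.155],
    [-0.007,-0.014,0.18],
    [-0.007,-0.014,0.2],
    [-0.007,-0.014,0.215],
    [-0.007,-0.014,0.224],
    [-0.007,-0.014,0.225],
  ],
  rotation=[
    [0,0,0],
    [0,0,0],
    [0,0,0],
    [0,0,0],
    [0,0,0],
    [0,0,0],
    [0,0,0],
    [0,0,0],
    [0,0,0],
    [0,0,0],
  ],
)

```text
time: 4.1
tool_pos: [465.3, -213.7, 24.4]
tcp_rot: [180.0, -0.1, 164.5]
ft_force: [-0.3, -0.2, -0.3]
finger_gap: 85.1
grip_force: 0.0
```

>>> servo_tool(
  fingers=[0.07,0.06,0.05,0.045,0.045,0.045,0.045,0.045],
  linear=[
    [0,0,0],
    [0,0,0],
    [0,0,0],
    [0,0,0],
    [0,0,0],
    [0,0,0],
    [0,0,0],
    [0,0,0],
  ],
  rotation=[
    [0,0,0],
    [0,0,0],
    [0,0,0],
    [0,0,0],
    [0,0,0],
    [0,0,0],
    [0,0,0],
    [0,0,0],
  ],
  force=35,
)

```text
time: 4.9
tool_pos: [466.7, -214.7, 26.6]
tcp_rot: [-180.0, 0.1, 164.5]
ft_force: [-0.8, 3.1, 6.7]
finger_gap: 48.1
grip_force: 36.0
```

>>> servo_tool(
  fingers=[0.045,0.045,0.045,0.045,0.045,0.045,0.045,0.045,0.045,0.045],
  linear=[
    [0,0,-0.005],
    [0,0,-0.02],
    [0,0,-0.05],
    [0,0,-0.085],
    [0,0,-0.125],
    [0,0,-0.165],
    [0,0,-0.195],
    [0.01,0.03,-0.205],
    [0.02,0.07,-0.205],
    [0.03,0.11,-0.205],
  ],
  rotation=[
    [0,0,0],
    [0,0,0],
    [0,0,0],
    [0,0,0],
    [0,0,0],
    [0,0,0],
    [0,0,0],
    [0,0,0],
    [0,0,0],
    [0,0,0],
  ],
)

```text
time: 5.9
tool_pos: [466.3, -99.6, 232.2]
tcp_rot: [-180.0, 0.1, 164.4]
ft_force: [1.4, 0.3, -2.2]
finger_gap: 48.1
grip_force: 36.9
```

>>> servo_tool(
  fingers=[0.045,0.045,0.045,0.045,0.045,0.045,0.045,0.045,0.045,0.045],
  linear=[
    [0.01,0.04,0],
    [0.02,0.08,0],
    [0.03,0.12,0],
    [0.04,0.16,0],
    [0.047,0.2,0],
    [0.051,0.235,0],
    [0.051,0.265,0],
    [0.051,0.285,0],
    [0.051,0.297,0],
    [0.051,0.3,0],
  ],
  rotation=[
    [0,0,0],
    [0,0,0],
    [0,0,0],
    [0,0,0],
    [0,0,0],
    [0,0,0],
    [0,0,0],
    [0,0,0],
    [0,0,0],
    [0,0,0],
  ],
)

```text
time: 6.9
tool_pos: [497.5, 203.2, 230.8]
tcp_rot: [180.0, 0.0, 164.5]
ft_force: [-0.5, -0.5, -2.1]
finger_gap: 48.3
grip_force: 36.9
```

>>> servo_tool(
  fingers=[0.045,0.045,0.045,0.045,0.045],
  linear=[
    [0,0,0.01],
    [0,0,0.03],
    [0,0,0.05],
    [0,0,0.06],
    [0,0,0.06],
  ],
  rotation=[
    [0,0,0],
    [0,0,0],
    [0,0,0],
    [0,0,0],
    [0,0,0],
  ],
)

```text
time: 7.4
tool_pos: [496.0, 201.1, 168.0]
tcp_rot: [-179.9, -0.2, 164.4]
ft_force: [-0.7, -0.1, -2.8]
finger_gap: 47.9
grip_force: 36.9
```

```bash
python3 - <<'E'
from h import *
w=snap('wrist','w2.png'); b=snap('scene'); x=r.sense(); print(x['time'],x['tool_pos'],x['tcp_rot'],x['ft_force'],x['finger_gap'])
p=np.array(x['tool_pos']); print(proj(w,p+[0,0,15]),proj(w,(497.2,203.4,50)))
a=cv2.resize(b['img'][165:225,325:400],None,fx=3.5,fy=3.5,interpolation=2); o=w['img'].copy()
cv2.imwrite('pics/w2.png',np.hstack([o[60:420,120:440],cv2.copyMakeBorder(a,0,360-a.shape[0],0,0,0)]))
E
```

```text
7.5 [497.63196375 201.87342481 170.68741841] [-1.79997737e+02  9.27394397e-03  1.64436146e+02] [-0.06555476  0.07284049 -2.00787965] 47.79192363599437
[282.20010123 324.62937528] [283.53911443 214.16646549]
```

View pics/w2.png

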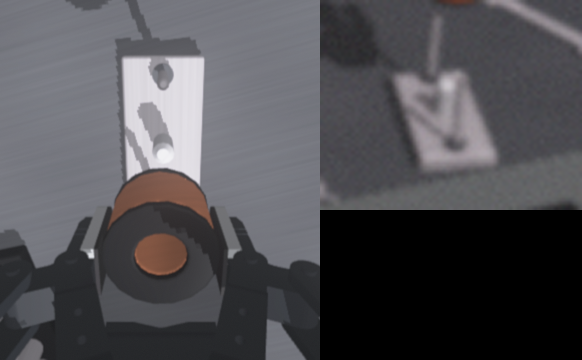

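The bobbin is held upright, its bore at about (280,314) in the full frame, with the spindle top behind it at (284,212). I measure its offset in the hand.

```bash
python3 - <<'E'
from h import *
w=load('wrist'); hsv=cv2.cvtColor(w['img'],cv2.COLOR_BGR2HSV); g=cv2.cvtColor(w['img'],cv2.COLOR_BGR2GRAY)
m=((hsv[...,0]<20)&(hsv[...,1]>90)).astype(np.uint8); m[:285]=0
k,l,st,ce=cv2.connectedComponentsWithStats(m); i=1+np.argmax(st[1:,4])
c=max(cv2.findContours((l==i).astype(np.uint8),0,1)[0],key=cv2.contourArea); e=cv2.fitEllipse(c); print(st[i],e)
p=np.array([497,202.6,170.5])
for z in(182,185.5,189): print(z,onz(w,*e[0],z)-p, np.ptp([onz(w,*q[0],z) for q in c],axis=0))
q=g[199:226,268:298]; ys,xs=np.nonzero(q>222); a=(268+xs.mean(),199+ys.mean()); print(a,len(xs),np.percentile(q,[5,50,90,99]),onz(w,*a,50))
print(e[0],g[240:380:4,int(e[0][0])], g[int(e[0][1]),210:350:4])
E
```

```text
[ 254  294   53   42 1728] ((280.350830078125, 314.187744140625), (40.83742904663086, 51.82452392578125), 90.54539489746094)
182 [-1.78446623 -0.8456066  11.5       ] [20.44309253 21.54267972  0.        ]
185.5 [-4.26416312 -0.14280707 15.        ] [19.8000425 20.8650415  0.       ]
189 [-6.74386001  0.55999247 18.5       ] [19.15699248 20.18740328  0.        ]
(np.float64(288.20055710306406), np.float64(215.72701949860723)) 359 [136. 220. 240. 242.] [499.49472404 206.68183778  50.        ]
(280.350830078125, 314.187744140625) [101 100 101  98  98  97  51  53  52  58  61  61  61  63  93  93  92  92
  91  91  92  93  91 103  35  51  56  55  56  56  56  79  81  82  81] [224 114  56  48  54  53  55  56  56  57  57  79  97  98  98  97  94  92
  90  87  85  84  84  83  73  59  63  64  65  62  43  42  42  41  56]
```

>>> servo_tool(
  fingers=[0.045,0.045,0.045,0.045,0.045,0.045,0.045,0.045],
  linear=[
    [0.0006,0.0008,0.01],
    [0.0006,0.0008,0.03],
    [0.0006,0.0008,0.05],
    [0.0006,0.0008,0.068],
    [0.0006,0.0008,0.08],
    [0.0006,0.0008,0.086],
    [0.0006,0.0008,0.09],
    [0.0006,0.0008,0.09],
  ],
  rotation=[
    [0,0,0],
    [0,0,0],
    [0,0,0],
    [0,0,0],
    [0,0,0],
    [0,0,0],
    [0,0,0],
    [0,0,0],
  ],
)

```text
time: 8.3
tool_pos: [497.3, 203.4, 80.4]
tcp_rot: [180.0, 0.0, 164.5]
ft_force: [0.3, 0.0, -2.2]
finger_gap: 48.1
grip_force: 36.9
```

>>> servo_tool(
  fingers=[0.045,0.045,0.045,0.045,0.045,0.045,0.045],
  linear=[
    [0,0,0.002],
    [0,0,0.004],
    [0,0,0.006],
    [0,0,0.008],
    [0,0,0.009],
    [0,0,0.01],
    [0,0,0.01],
  ],
  rotation=[
    [0,0,0],
    [0,0,0],
    [0,0,0],
    [0,0,0],
    [0,0,0],
    [0,0,0],
    [0,0,0],
  ],
)

```text
time: 9.0
tool_pos: [497.0, 203.3, 70.1]
tcp_rot: [-180.0, -0.0, 164.5]
ft_force: [-1.1, 0.7, -2.7]
finger_gap: 48.3
grip_force: 36.9
```

>>> servo_tool(
  fingers=[0.045,0.045,0.045,0.045,0.045,0.045],
  linear=[
    [0,0,0.002],
    [0,0,0.004],
    [0,0,0.006],
    [0,0,0.008],
    [0,0,0.01],
    [0,0,0.01],
  ],
  rotation=[
    [0,0,0],
    [0,0,0],
    [0,0,0],
    [0,0,0],
    [0,0,0],
    [0,0,0],
  ],
)

```text
time: 9.6
tool_pos: [496.8, 203.2, 59.8]
tcp_rot: [-180.0, -0.0, 164.5]
ft_force: [-0.4, 0.6, -2.3]
finger_gap: 47.9
grip_force: 36.9
```

>>> servo_tool(
  fingers=[0.045,0.045,0.045,0.045,0.045,0.045],
  linear=[
    [0,0,0.002],
    [0,0,0.004],
    [0,0,0.006],
    [0,0,0.008],
    [0,0,0.01],
    [0,0,0.01],
  ],
  rotation=[
    [0,0,0],
    [0,0,0],
    [0,0,0],
    [0,0,0],
    [0,0,0],
    [0,0,0],
  ],
)

```text
time: 10.2
tool_pos: [496.8, 203.2, 49.9]
tcp_rot: [-180.0, -0.0, 164.5]
ft_force: [-0.4, 0.8, -1.9]
finger_gap: 48.3
grip_force: 36.9
```

>>> servo_tool(
  fingers=[0.045,0.045,0.045,0.045,0.045,0.045],
  linear=[
    [0,0,0.002],
    [0,0,0.004],
    [0,0,0.006],
    [0,0,0.007],
    [0,0,0.008],
    [0,0,0.008],
  ],
  rotation=[
    [0,0,0],
    [0,0,0],
    [0,0,0],
    [0,0,0],
    [0,0,0],
    [0,0,0],
  ],
)

```text
time: 10.8
tool_pos: [497.2, 203.4, 42.7]
tcp_rot: [180.0, 0.0, 164.5]
ft_force: [-2.3, -0.7, 1.6]
finger_gap: 48.2
grip_force: 37.2
```

>>> servo_tool(
  fingers=[0.045,0.045,0.045],
  linear=[
    [0,0,0.0005],
    [0,0,0.001],
    [0,0,0.001],
  ],
  rotation=[
    [0,0,0],
    [0,0,0],
    [0,0,0],
  ],
)

```text
time: 11.1
tool_pos: [497.4, 203.4, 42.6]
tcp_rot: [180.0, 0.0, 164.5]
ft_force: [-6.6, -1.4, 11.3]
finger_gap: 48.2
grip_force: 38.1
```

>>> servo_tool(
  fingers=[0.05,0.054,0.06,0.066,0.07,0.07,0.07,0.07],
  linear=[
    [0,0,0],
    [0,0,0],
    [0,0,0],
    [0,0,0],
    [0,0,0],
    [0,0,0],
    [0,0,-0.002],
    [0,0,-0.006],
  ],
  rotation=[
    [0,0,0],
    [0,0,0],
    [0,0,0],
    [0,0,0],
    [0,0,0],
    [0,0,0],
    [0,0,0],
    [0,0,0],
  ],
)

```text
time: 11.9
tool_pos: [496.8, 203.2, 47.1]
tcp_rot: [-180.0, -0.0, 164.5]
ft_force: [-0.6, -0.1, -0.8]
finger_gap: 69.7
grip_force: 0.0
```

>>> servo_tool(
  fingers=[0.07,0.07,0.07,0.07,0.07,0.07,0.07,0.07,0.07,0.07],
  linear=[
    [0,0,-0.005],
    [0,0,-0.015],
    [0,0,-0.035],
    [0,0,-0.06],
    [0,0,-0.09],
    [0,0,-0.12],
    [0,0,-0.15],
    [0,0,-0.18],
    [0,0,-0.2],
    [0,0,-0.202],
  ],
  rotation=[
    [0,0,0],
    [0,0,0],
    [0,0,0],
    [0,0,0],
    [0,0,0],
    [0,0,0],
    [0,0,0],
    [0,0,0],
    [0,0,0],
    [0,0,0],
  ],
)

```text
time: 12.9
tool_pos: [498.8, 203.9, 254.1]
tcp_rot: [179.8, 0.3, 164.5]
ft_force: [0.8, 0.9, 0.2]
finger_gap: 70.1
grip_force: 0.0
```

```bash
python3 - <<'E'
from h import *
w=snap('wrist'); t=snap('top'); b=snap('scene'); x=r.sense(); print(x['time'],x['tool_pos'],x['tcp_rot'],x['finger_gap'])
A=cv2.resize(w['img'][90:290,200:360],(400,500),interpolation=2); B=cv2.resize(b['img'][150:230,320:400],(400,400),interpolation=2)
cv2.imwrite('pics/w3.png',np.hstack([A,cv2.copyMakeBorder(B,0,100,0,0,0)]))
g=cv2.cvtColor(w['img'],cv2.COLOR_BGR2GRAY)
for z in (56,50): print(z,proj(w,(497,203.3,z)))
E
```

```text
13.05 [496.84010687 203.25116791 248.86058194] [-1.79987384e+02 -1.81170848e-02  1.64476874e+02] 69.83202191038163
56 [278.47293864 185.67094432]
50 [278.48933251 184.26254138]
```

View pics/w3.png

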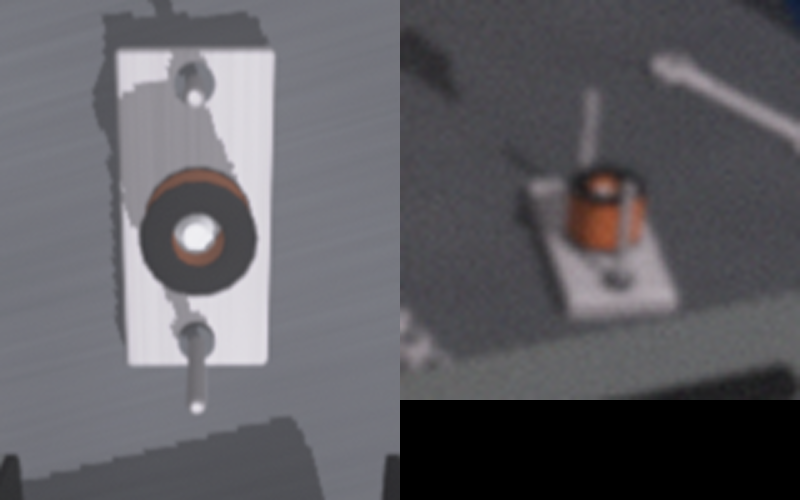

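The bobbin sits flat on the plate, with the spindle visible centred in its bore and both studs free. Stud tips are at full-frame (278.0,129.2) and (278.8,252.8). I check those and go to the bar.

```bash
python3 - <<'E'
from h import *
w=load('wrist'); t=load('top'); g=cv2.cvtColor(w['img'],cv2.COLOR_BGR2GRAY)
T=[]
for (u,v) in((278,129),(279,253)):
    q=g[v-4:v+5,u-4:u+5]; ys,xs=np.nonzero(q>(200 if v<200 else 170)); a=(u-4+xs.mean(),v-4+ys.mean()); T.append(onz(w,*a,91)); print(a,len(xs),T[-1])
d=T[1]-T[0]; print((T[0]+T[1])/2,np.linalg.norm(d),np.degrees(np.arctan2(d[1],d[0])))
E
```

```text
(np.float64(277.4117647058824), np.float64(128.88235294117646)) 17 [438.94078244 218.65140412  91.        ]
(np.float64(278.4), np.float64(252.6)) 15 [554.71961532 187.21400498  91.        ]
[496.83019888 202.93270455  91.        ] 119.97103070214817 -15.191237178422677
```

>>> servo_tool(
  fingers=[0.06,0.06,0.06,0.06,0.06,0.06,0.06,0.06,0.06,0.06],
  linear=[
    [-0.01,-0.016,0],
    [-0.03,-0.048,0],
    [-0.055,-0.087,0],
    [-0.08,-0.127,0],
    [-0.105,-0.167,0],
    [-0.13,-0.207,0],
    [-0.155,-0.247,0],
    [-0.18,-0.287,0],
    [-0.205,-0.327,0],
    [-0.23,-0.367,0],
  ],
  rotation=[
    [0,0,2],
    [0,0,7],
    [0,0,12],
    [0,0,18],
    [0,0,24],
    [0,0,30],
    [0,0,36],
    [0,0,42],
    [0,0,47],
    [0,0,50.4],
  ],
)

```text
time: 14.05
tool_pos: [619.9, -213.5, 247.0]
tcp_rot: [-179.9, -0.1, 113.9]
ft_force: [1.0, 0.3, 1.4]
finger_gap: 60.3
grip_force: 0.0
```

```bash
python3 - <<'E'
from h import *
x=r.sense(); print(x['time'],x['tool_pos'],x['tcp_rot'],x['finger_gap'])
R0=R.from_euler('xyz',x['tcp_rot'],degrees=True); print(R0.inv().apply(np.array([634.5,-257,180])-x['tool_pos']))
E
```

```text
14.05 [ 619.85461871 -213.47612049  246.97812439] [-1.79876763e+02 -1.39341303e-01  1.13865613e+02] 60.34862111867916
[-45.89062377  -4.07245891  66.87563201]
```

>>> servo_tool(
  fingers=[0.06,0.06,0.06,0.06,0.06,0.06,0.06,0.06],
  linear=[
    [-0.025,-0.003,0.01],
    [-0.04,-0.005,0.03],
    [-0.0465,-0.005,0.06],
    [-0.0465,-0.005,0.09],
    [-0.0465,-0.005,0.115],
    [-0.0465,-0.005,0.132],
    [-0.0465,-0.005,0.139],
    [-0.0465,-0.005,0.139],
  ],
  rotation=[
    [0,0,0],
    [0,0,0],
    [0,0,0],
    [0,0,0],
    [0,0,0],
    [0,0,0],
    [0,0,0],
    [0,0,0],
  ],
)

```text
time: 14.85
tool_pos: [634.1, -255.8, 108.7]
tcp_rot: [-179.9, -0.1, 114.1]
ft_force: [-0.4, 0.1, 0.1]
finger_gap: 60.0
grip_force: 0.0
```

```bash
python3 - <<'E'
from h import *
w=snap('wrist','w4.png'); x=r.sense(); print(x['time'],x['tool_pos'],x['tcp_rot'],x['finger_gap'])
for p in ((634.5,-257,38),(659,-311.9,10),(610,-202.1,10)): print(proj(w,p))
E
```

```text
14.9 [ 634.95393034 -256.25402502  110.43578044] [-1.79993144e+02 -8.80181956e-03  1.14083350e+02] 59.96376558174552
[278.81650858 238.97747826]
[279.09512331 293.18980614]
[279.07804182 142.66300104]
```

View pics/w4.png

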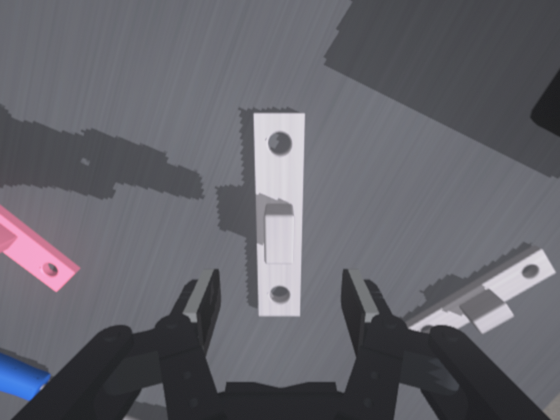

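The view shows the bar upright, its holes at (280,143) and (281,294) and its block at (280,239), between the fingers and on the predictions. I descend and grip.

>>> servo_tool(
  fingers=[0.06,0.06,0.06,0.06,0.06,0.06],
  linear=[
    [0,0,0.015],
    [0,0,0.035],
    [0,0,0.055],
    [0,0,0.07],
    [0,0,0.076],
    [0,0,0.076],
  ],
  rotation=[
    [0,0,0],
    [0,0,0],
    [0,0,0],
    [0,0,0],
    [0,0,0],
    [0,0,0],
  ],
)

```text
time: 15.5
tool_pos: [634.4, -256.1, 33.3]
tcp_rot: [-179.9, -0.1, 114.1]
ft_force: [0.1, -0.1, -0.2]
finger_gap: 60.0
grip_force: 0.0
```

>>> servo_tool(
  fingers=[0.05,0.04,0.03,0.022,0.015,0.015,0.015,0.015,0.015],
  linear=[
    [0,0,0],
    [0,0,0],
    [0,0,0],
    [0,0,0],
    [0,0,0],
    [0,0,0],
    [0,0,0],
    [0,0,0],
    [0,0,0],
  ],
  rotation=[
    [0,0,0],
    [0,0,0],
    [0,0,0],
    [0,0,0],
    [0,0,0],
    [0,0,0],
    [0,0,0],
    [0,0,0],
    [0,0,0],
  ],
  force=80,
)

```text
time: 16.4
tool_pos: [635.3, -256.7, 35.3]
tcp_rot: [180.0, 0.1, 114.1]
ft_force: [-1.4, 0.4, 5.2]
finger_gap: 18.1
grip_force: 80.8
```

>>> servo_tool(
  fingers=[0.015,0.015,0.015,0.015,0.015,0.015,0.015,0.015,0.015,0.015],
  linear=[
    [0,0,-0.005],
    [0,0,-0.02],
    [0,0,-0.045],
    [0,0,-0.075],
    [0,0,-0.11],
    [0,0,-0.145],
    [0,0,-0.18],
    [0,0,-0.205],
    [0,0,-0.214],
    [0,0,-0.216],
  ],
  rotation=[
    [0,0,0],
    [0,0,0],
    [0,0,0],
    [0,0,0],
    [0,0,0],
    [0,0,0],
    [0,0,0],
    [0,0,0],
    [0,0,0],
    [0,0,0],
  ],
)

```text
time: 17.4
tool_pos: [635.4, -256.4, 251.8]
tcp_rot: [179.9, 0.1, 114.1]
ft_force: [-0.4, -0.1, -6.9]
finger_gap: 18.5
grip_force: 79.4
```

>>> servo_tool(
  fingers=[0.015,0.015,0.015,0.015,0.015,0.015,0.015,0.015,0.015,0.015],
  linear=[
    [0.01,0.001,0],
    [0.03,0.004,0],
    [0.06,0.008,0],
    [0.095,0.012,0],
    [0.13,0.017,0],
    [0.165,0.021,0],
    [0.2,0.026,0],
    [0.235,0.03,0],
    [0.27,0.035,0],
    [0.305,0.039,0],
  ],
  rotation=[
    [0,0,-1],
    [0,0,-3],
    [0,0,-6],
    [0,0,-9],
    [0,0,-13],
    [0,0,-17],
    [0,0,-21],
    [0,0,-25],
    [0,0,-29],
    [0,0,-33],
  ],
)

```text
time: 18.4
tool_pos: [543.8, 39.9, 247.5]
tcp_rot: [-179.9, -0.2, 147.3]
ft_force: [0.2, 0.6, -6.2]
finger_gap: 18.5
grip_force: 79.2
```

```bash
python3 - <<'E'
from h import *
x=r.sense(); print(x['time'],x['tool_pos'],x['tcp_rot'],x['finger_gap'],x['ft_force'],x['grip_force'])
R0=R.from_euler('xyz',[180,0,114.08-0+33],degrees=True)
p=np.array([634.7,-256.4,250.3])+R.from_euler('xyz',[180,0,114.08],degrees=True).apply([305,39,0]); print(p)
print(R0.inv().apply(np.array([496.8,203.0,250])-p))
E
```

```text
18.4 [543.79101487  39.93096927 247.5162471 ] [-179.8891566    -0.21798006  147.30108118] 18.51976471525198 [ 0.20745785  0.64802187 -6.15292234] 79.20645117759705
[545.86249171  37.97034008 250.3       ]
[130.87279432 111.86701234   0.3       ]
```

>>> servo_tool(
  fingers=[0.015,0.015,0.015,0.015,0.015,0.015,0.015,0.015],
  linear=[
    [0.03,0.026,0],
    [0.058,0.05,0],
    [0.084,0.072,0],
    [0.106,0.09,0],
    [0.121,0.103,0],
    [0.128,0.11,0],
    [0.131,0.112,0],
    [0.131,0.112,0],
  ],
  rotation=[
    [0,0,-4],
    [0,0,-8],
    [0,0,-11],
    [0,0,-14],
    [0,0,-16],
    [0,0,-17],
    [0,0,-17.5],
    [0,0,-17.5],
  ],
)

```text
time: 19.2
tool_pos: [496.5, 203.0, 249.3]
tcp_rot: [-179.9, -0.1, 164.6]
ft_force: [-0.4, 0.8, -5.2]
finger_gap: 18.4
grip_force: 79.2
```

```bash
python3 - <<'E'
from h import *
w=snap('wrist'); b=snap('scene'); x=r.sense(); print(x['time'],x['tool_pos'],x['tcp_rot'],x['ft_force'],x['wrist_torque'])
B=cv2.resize(b['img'][110:230,310:430],(240,240),interpolation=2)
cv2.imwrite('pics/w5.png',np.hstack([w['img'],cv2.copyMakeBorder(B,0,180,0,0,0)]))
p=np.array(x['tool_pos']); a=R.from_euler('xyz',x['tcp_rot'],degrees=True)
for d in((60,0,24.3),(-60,0,24.3)): print(proj(w,p+a.apply(d)))
E
```

```text
19.3 [497.07794132 202.38516166 249.85950648] [-1.79957062e+02 -2.13137525e-02  1.64506874e+02] [ 0.35614432 -0.55649389 -6.67617667] [ 0.02039272 -0.03879677 -0.00563092]
[278.89726646 158.58392746]
[278.76569986 362.64024548]
```

View pics/w5.png

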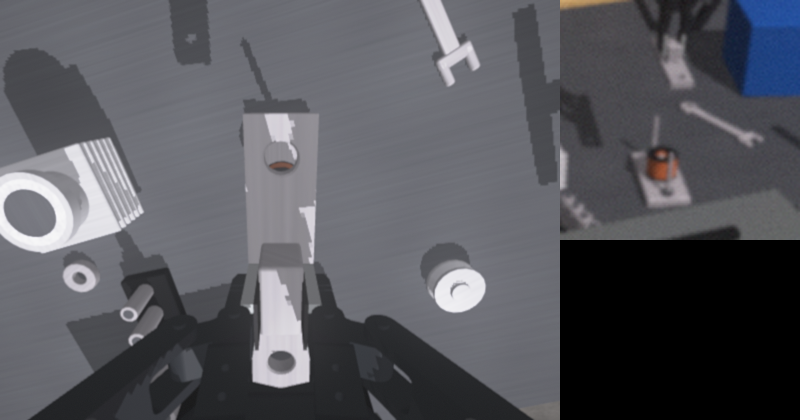

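The bar is held level, its holes at (282,155) and (282,362), above the clamp. I descend to about 2 cm above the stud tips and check.

>>> servo_tool(
  fingers=[0.015,0.015,0.015,0.015,0.015,0.015,0.015,0.015,0.015],
  linear=[
    [0,0,0.008],
    [0,0,0.025],
    [0,0,0.045],
    [0,0,0.065],
    [0,0,0.083],
    [0,0,0.096],
    [0,0,0.103],
    [0,0,0.105],
    [0,0,0.105],
  ],
  rotation=[
    [0,0,0],
    [0,0,0],
    [0,0,0],
    [0,0,0],
    [0,0,0],
    [0,0,0],
    [0,0,0],
    [0,0,0],
    [0,0,0],
  ],
)

```text
time: 20.2
tool_pos: [497.3, 203.2, 145.6]
tcp_rot: [180.0, 0.0, 164.6]
ft_force: [-0.3, 0.4, -5.6]
finger_gap: 18.4
grip_force: 79.2
```

```bash
python3 - <<'E'
from h import *
w=snap('wrist'); b=snap('scene'); t=snap('top'); x=r.sense(); print(x['time'],x['tool_pos'],x['tcp_rot'],x['ft_force'],x['wrist_torque'])
B=cv2.resize(b['img'][145:225,320:400],(320,320),interpolation=2); T=cv2.resize(t['img'][187:267,142:222],(320,280),interpolation=2)
A=w['img'][40:420,160:400]; A=cv2.resize(A,(379,600),interpolation=2)
cv2.imwrite('pics/w6.png',np.hstack([A,np.vstack([B,T])]))
p=np.array([496.8,203,145.3]); 
for n,s in(('w',w),('s',b)):
  for sg in(1,-1):
    q=np.array([496.8,203.0,0])+sg*60*np.array([np.cos(np.radians(-15.3)),np.sin(np.radians(-15.3)),0]); print(n,'tip',proj(s,q+[0,0,91]),'hole top',proj(s,q+[0,0,121]),'hole bot',proj(s,q+[0,0,111]))
g=cv2.cvtColor(w['img'],cv2.COLOR_BGR2GRAY)
E
```

```text
20.35 [497.71342842 203.46890957 146.40449763] [1.79945092e+02 8.98362354e-02 1.64577250e+02] [ 0.00696719  0.55758672 -5.55580162] [-0.02625011  0.00636518  0.04743269]
w tip [279.53910293 326.21787997] hole top [279.37148063 359.770843  ] hole bot [279.43271057 347.51479255]
w tip [278.96640411 147.38217967] hole top [278.64569284 155.70173417] hole bot [278.76535996 152.59748925]
s tip [365.23965293 186.85208682] hole top [366.09582357 178.43477096] hole bot [365.8088814  181.25930138]
s tip [357.69624793 168.48686701] hole top [358.42358075 160.40071824] hole bot [358.1799247  163.11284433]
```

View pics/w6.png

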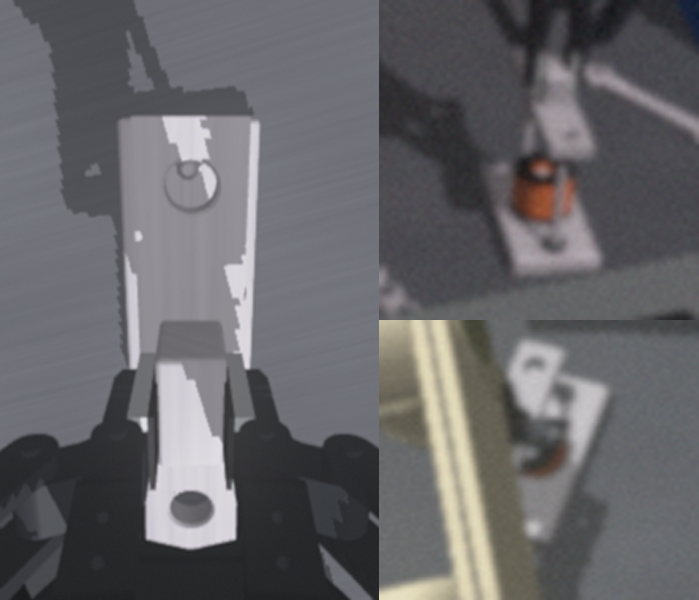

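In the wrist view the far hole is at (281.6,156.5) with the stud tip inside it at (279.1,146.4), and the near hole is at (281,361.7). The bar is about 1 mm too far along tool y. I correct that and lower the last 10 mm.

>>> servo_tool(
  fingers=[0.015,0.015,0.015,0.015,0.015,0.015,0.015,0.015,0.015,0.015],
  linear=[
    [0.0005,-0.001,0.001],
    [0.0005,-0.001,0.003],
    [0.0005,-0.001,0.005],
    [0.0005,-0.001,0.007],
    [0.0005,-0.001,0.009],
    [0.0005,-0.001,0.01],
    [0.0005,-0.001,0.01],
    [0.0005,-0.001,0.01],
    [0.0005,-0.001,0.01],
    [0.0005,-0.001,0.01],
  ],
  rotation=[
    [0,0,0],
    [0,0,0],
    [0,0,0],
    [0,0,0],
    [0,0,0],
    [0,0,0],
    [0,0,0],
    [0,0,0],
    [0,0,0],
    [0,0,0],
  ],
)

```text
time: 21.35
tool_pos: [496.3, 202.5, 135.4]
tcp_rot: [180.0, 0.0, 164.6]
ft_force: [-0.1, -0.9, -5.6]
finger_gap: 18.4
grip_force: 79.2
```

```bash
python3 - <<'E'
from h import *
w=snap('wrist'); x=r.sense(); print(x['time'],x['tool_pos'],x['tcp_rot'],x['ft_force'])
d=np.array([np.cos(np.radians(-15.3)),np.sin(np.radians(-15.3)),0])
for sg in(1,-1):
    q=np.array([496.8,203.0,0])+sg*60*d; print('tip',proj(w,q+[0,0,91]),'hole top',proj(w,q+[0,0,111]),'hole bot',proj(w,q+[0,0,101]))
A=w['img'][125:185,240:320]; B=w['img'][330:390,240:320]
cv2.imwrite('pics/w7.png',cv2.resize(np.hstack([A,B]),None,fx=5,fy=5,interpolation=2))
E
```

```text
21.4 [496.31149471 202.4546309  135.39927855] [1.79993636e+02 7.13455827e-03 1.64576116e+02] [-0.87674812 -0.21095577 -4.91365369]
tip [280.96384969 337.51677597] hole top [280.99188752 361.0110978 ] hole bot [280.97719598 348.70117375]
tip [280.75046482 151.29796759] hole top [280.75873121 157.33023702] hole bot [280.75435133 154.13414215]
```

View pics/w7.png

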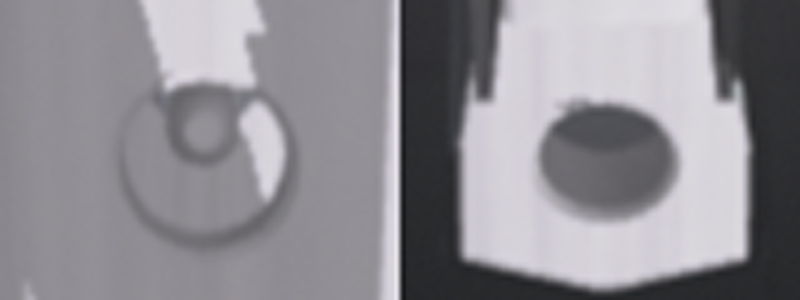

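Both holes match their predicted positions: the far one is at (281.4,157.6) with the stud tip at (280.8,150.6), and the near one at (281.6,362). I hand it in.

```bash
python3 -c "
from bench import r
print(r.hand_in())"
```

```text
the job is handed in; nothing more can be done
None
```

The bobbin is seated on the spindle and released; the bar is held level about 1 cm above the stud tips with its holes lined up over them, and the job was handed in at about 21 s with no verdict returned.

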